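# Draw the filter bolt with the hooked rod

## Task

The filter behind the red bolt is due for changing. Pick up the yellow-handled hooked rod, reach its hook into the open front of the box with the red bolt, catch the bolt's red knob from behind and pull the bolt fully open towards the front. Leave the blue bolt shut, and lay the rod down flat on the bench again.

Things in the scene. Friction and masses are not known exactly. Their poses are not given: they have to be found in the camera images.
- rod_grip (a point): Centre of the rod's yellow, black-banded handle: 120 long (x), 18 wide (y), 30 high (z), lying with the shaft 15 mm above the bench. x runs from handle to hook, z up. From the handle a 7 mm steel shaft runs along +x to 200 mm from this point, then bends level to +y: the hook arm runs from (200, 0, 0) to (195, 34, 0) mm. About 120 g, balanced 23 mm ahead of it.
- red_knob (a point): Centre of the red knob, 42 mm above the bench; moves with the bolt. Upright post 12 mm thick (head 15), top 62 mm above the bench; bolt bar, plate and straps lie below 22 mm. x points to the box's rear wall, -x out of its open front, z up. From this point, bolt shut: front opening at x -80, filter at +41, side walls' inner faces at y +56 and -86, clear roof's underside at z +45 mm.
- red_bolt (a joint): Slide in m: 0 shut (to the rear), 0.035 fully open at its stop (pulled along -x of red_knob, to the front). Starts within 0.004 of shut; about 1.5 N of friction, stays where left. Its box is fixed, grey, 130 deep, 150 wide, 90 high, open at the front only, roof clear with a red strip along its front edge. A twin box with a blue knob and strip stands beside it, on either side.
- blue_bolt (a joint): Slide of the blue bolt in the twin box, m: 0 shut, 0.035 open. Starts within 0.004 of shut, to be left shut.

How it is judged:
By the outcome, as a careful person would: the job done as asked, in the order asked, and still so for the second after the job is handed in, with the robot touching nothing.
It also fails if it takes over 54 s, if anything falls off the work surface, if the arm or the gripper's body presses on something with over 40 N, if the wrist force passes 120 N, or if a joint passes its speed limit or range.

## Robot

A 6-joint arm with a two-finger parallel gripper is mounted at the origin on a cart in front of the work surface, level with it; the furniture and walls round the work are solid. World frame = base frame: x ahead of the robot, y to its left, z up, the work surface at z = 0. Lengths are in m, angles in rad, forces in N, time in s.
With the tool pointing down it reaches from about 0.375 to 0.925 m from the base axis. Payload 5.7 kg.
Tool frame: the origin (TCP) lies at the very end of the fingers, on their centre line; the grasp point (between the pads) lies 19 mm behind it; z points along the fingers, y is the direction in which the jaws open and shut (so a half turn about z gives the same grasp; the last joint's range is limited). The gripper opens to 88 mm and grips with 3 to 60 N. Pads are 20 mm wide; open, the fingers measure 115 mm over their backs; the gripper's body (75 mm by 178 mm) begins 61 mm behind the grasp point.
Start: joints at [-1.406, 0.359, 1.51, -0, 1.272, -0.115], TCP at [0.166, -0.577, 0.223] pointing down, gripper open.
Joint ranges: [-2.97, 2.97], [-1.01, 2.36], [0.21, 2.38], [-0.96, 4.11], [0.2, 2.71], [-2.98, 2.98]. Speed limits (rad/s): [2.39, 2.39, 3.14, 3.14, 3.14, 3.14].

## Interface

Orientations are given as a 3x3 rotation matrix whose columns are the frame's x, y, z axes.
In Python, from rig import get_obs, snapshot, finish_job gives the robot as it stands. The module is installed in compiled form; this text tells all that it offers.
- The arm moves only by the tool jog_arm, never from a script. Its argument "motion" is a list of rows, each a list of 3 entries, a list of its own where there are three numbers: the shift along the tool's x, y, z in m, then the turn, a rotation vector about the tool's x, y, z in degrees, then the opening in per cent of the stroke, from 0 (shut) to 100 (fully open). A call has 1 to 5 rows; each row is the pose to reach, as a shift and turn from the pose commanded when the call began, along the tool's axes at that moment; what a row does not reach only later rows make up. A row lasts 1/10 s, in which the tool goes at most 50 mm and 8.59 degrees, less where a joint would pass 70% of its speed; a pose out of reach is approached as far as the arm can. A call with a gripper value outside its range is refused whole. The fingers move at their own pace and stop on an object; the grip force is fixed at half the most. Time passes only in rows, so rows that repeat a pose let the fingers close. It gives the time, the measured TCP pose, the force and the opening at its end, in the units of the state.
- get_obs(): the state, without advancing time (a new reading comes with each control period).
- snapshot(name): name is "scene" or "top"; returns a dict with "color" (420x560x3 uint8, red, green, blue), "fovy" (degrees; the focal length in pixels is half the picture's height over the tangent of half this angle, whatever the lens; pixels are square), "cx", "cy" (the principal point, pixels), "R" (3x3) and "t" (3): a world point X has camera coordinates R X + t. Camera axes: x right, y down, z forward; pixel columns grow to the right and rows downward; lengths in m; the calibration is good to about 2 mm. A picture is of the moment at which its call begins. There is no depth.
- finish_job(): hands the job in, once; it reports no verdict.
The state is a dict: "t": time; "joint_pos": joint angles; "qvel": joint speeds; "effort": joint torques, N m; "tcp_pos": TCP position; "ee_rot": TCP orientation; "force": force on the tool from outside, world axes, zero at the start; "wrist_torque": the same for the moment, N m; "finger_gap": opening from 0.0 (shut) to 1.0 (fully open).
Only numpy, scipy, OpenCV 4.12 (cv2) and the standard library are available. Lean on these libraries where they do the work, as an engineer would, in place of code of your own. Each camera call takes 0.05 s, during which the arm holds its last target.

## Working session

There is one attempt and no reset: what is moved stays moved. The work goes in short steps, Python scripts to look and compute and a tool call to move; the robot and the scene stay as the last step left them, time stands still between calls to the robot, and variables do not carry over. Pictures are saved under pics/ and viewed, and the job is handed in when it is done.

Besides the shell and the picture viewer there is one more tool, called after "Emit:" as name([rows], argument=value, ...), one row to a line, values as JSON. jog_arm: Moves the arm, as the interface text tells. Its arguments: {"type":"object","properties":{"motion":{"type":"array","items":{"type":"array"}}},"required":["motion"]}

```bash
mkdir -p pics
cat > h.py <<'E'
import numpy as np, cv2
from rig import get_obs, snapshot
def grab(n,f):
    s=snapshot(n); cv2.imwrite(f'pics/{f}.png',s['color'][:,:,::-1]); np.savez(f'pics/{f}.npz',**{k:np.array(v) for k,v in s.items()}); return s
def cam(s):
    H=s['color'].shape[0]; f=H/2/np.tan(np.radians(float(s['fovy']))/2); return f,float(s['cx']),float(s['cy']),np.array(s['R']),np.array(s['t'])
def ray(s,u,v):
    f,cx,cy,R,t=cam(s); d=R.T@np.array([(u-cx)/f,(v-cy)/f,1]); return -R.T@t,d/np.linalg.norm(d)
def onz(s,u,v,z):
    c,d=ray(s,u,v); return c+d*(z-c[2])/d[2]
def proj(s,X):
    f,cx,cy,R,t=cam(s); p=R@np.array(X)+t; return f*p[0]/p[2]+cx,f*p[1]/p[2]+cy
E
python3 - <<'E'
from h import *
for n in('scene','top'):
    s=grab(n,n+'0'); print(n,s['fovy'],s['cx'],s['cy'],ray(s,280,210))
o=get_obs();print(o['t'],o['tcp_pos'],o['ee_rot'],o['finger_gap'],o['force'])
E
```

```text
scene 44.03943483450242 276.88394657615453 207.36384715235766 (array([0.29002309, 0.52686611, 0.79430882]), array([ 0.24979604, -0.56899742, -0.78348189]))
top 55.4275548911891 284.73584201412194 207.7259825492878 (array([0.43026157, 0.00300463, 0.92377483]), array([ 0.13922279, -0.00582567, -0.99024395]))
0.1 [ 0.1655744  -0.57606891  0.22192467] [[ 9.61112808e-01  2.76155927e-01 -2.73002582e-04]
 [ 2.76156008e-01 -9.61111526e-01  1.57937558e-03]
 [ 1.73768000e-04 -1.59334940e-03 -9.99998716e-01]] 1.0015359131881385 [-0.29355508  0.12181038 -0.37522893]
```

View pics/scene0.png

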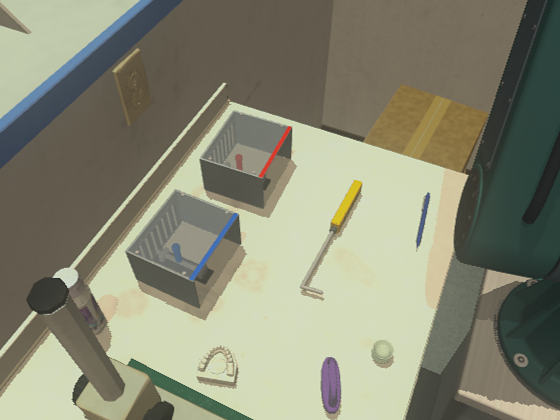

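View pics/top0.png

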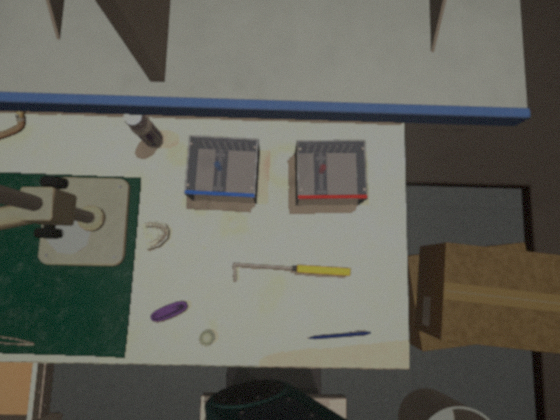

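The scene view shows the red-strip box at about (250,155) and the blue box at about (185,245). The rod's handle is at about (347,205) and its hook tip at about (320,295). In the top view the handle is at (323,270), the hook at (235,270) and the red knob near (321,168).

```bash
cat > meas.py <<'E'
from h import *
def mask(s,lo,hi):
    return cv2.inRange(cv2.cvtColor(s['color'],cv2.COLOR_RGB2HSV),lo,hi)
def comps(m,mn=8):
    n,l,st,c=cv2.connectedComponentsWithStats(m)
    return [(st[i].tolist(),c[i].round(1).tolist(),l==i) for i in range(1,n) if st[i][4]>=mn]
def redmask(s,sat=120): return mask(s,(0,sat,60),(8,255,255))|mask(s,(172,sat,60),(180,255,255))
def tri(s1,p1,s2,p2):
    c1,d1=ray(s1,*p1);c2,d2=ray(s2,*p2)
    A=np.c_[d1,-d2];k=np.linalg.lstsq(A,c2-c1,rcond=None)[0]
    a=c1+d1*k[0];b=c2+d2*k[1];return (a+b)/2,np.linalg.norm(a-b)
E
python3 - <<'E'
from meas import *
S={n:dict(np.load(f'pics/{n}0.npz')) for n in('scene','top')}
for n,s in S.items():
    print(n)
    for nm,m in(('yellow',mask(s,(20,150,90),(32,255,255))),('red',redmask(s,90)),('blue',mask(s,(100,90,50),(125,255,255)))):
        for st,c,_ in comps(m):
            print(nm,st,c, onz(s,*c,.03 if nm=='yellow' else .09 if st[4]>60 else .05).round(3))
    im=s['color'][:,:,::-1]
    r=(im[90:220,180:310] if n=='scene' else im[125:290,180:380])
    cv2.imwrite(f'pics/{n}_z.png',cv2.resize(r,None,fx=4 if n=='scene' else 3.6,fy=4 if n=='scene' else 3.6,interpolation=cv2.INTER_CUBIC))
E
```

```text
scene
yellow [332, 180, 30, 45, 424] [346.5, 202.4] [ 0.426 -0.098  0.03 ]
red [258, 126, 34, 52, 273] [274.6, 151.7] [ 0.582 -0.109  0.09 ]
red [236, 154, 6, 16, 74] [238.8, 161.1] [ 0.633 -0.059  0.09 ]
blue [0, 0, 151, 131, 1386] [69.3, 65.0] [ 1.109 -0.164  0.09 ]
blue [417, 193, 12, 53, 136] [422.7, 218.6] [ 0.285 -0.07   0.09 ]
blue [189, 213, 49, 67, 350] [213.0, 246.5] [0.583 0.131 0.09 ]
top
yellow [297, 266, 52, 9, 288] [322.9, 270.1] [ 0.424 -0.101  0.03 ]
red [321, 165, 4, 6, 16] [322.8, 167.3] [ 0.653 -0.096  0.05 ]
red [297, 194, 70, 6, 306] [332.6, 196.4] [ 0.58  -0.113  0.09 ]
blue [0, 93, 530, 26, 4725] [259.5, 104.8] [0.779 0.049 0.09 ]
blue [185, 190, 70, 7, 245] [217.7, 193.1] [0.58  0.131 0.09 ]
blue [314, 333, 53, 5, 80] [340.6, 334.9] [ 0.296 -0.131  0.09 ]
```

```bash
ls pics
```

```text
scene0.npz
scene0.png
scene_z.png
top0.npz
top0.png
top_z.png
```

View pics/top_z.png

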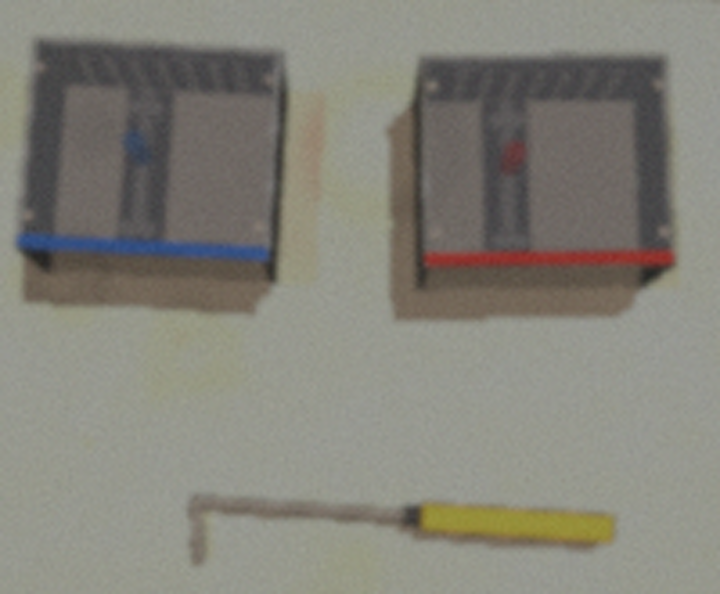

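View pics/scene_z.png

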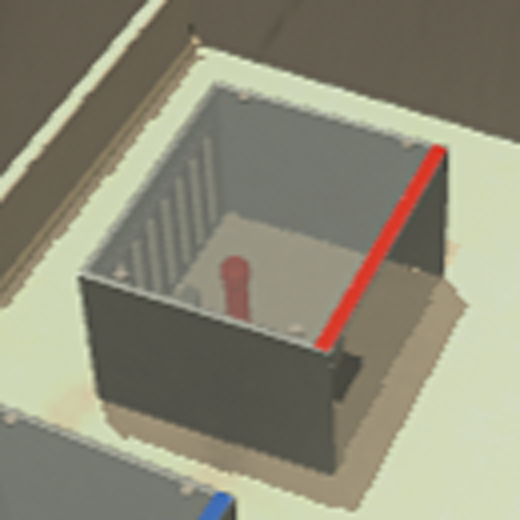

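```bash
python3 - <<'E'
from meas import *
S={n:dict(np.load(f'pics/{n}0.npz')) for n in('scene','top')}
T,C=S['top'],S['scene']
for nm,s in S.items():
    m=redmask(s,90); 
    big=max(comps(m),key=lambda q:q[0][4]); r=cv2.minAreaRect(np.argwhere(big[2])[:,::-1].astype(np.float32)); b=cv2.boxPoints(r)
    print(nm,'strip',[onz(s,*p,.09)[:2].round(4).tolist() for p in b])
    y=max(comps(mask(s,(20,130,80),(34,255,255))),key=lambda q:q[0][4]); r=cv2.minAreaRect(np.argwhere(y[2])[:,::-1].astype(np.float32)); b=cv2.boxPoints(r)
    print('handle',[onz(s,*p,.025)[:2].round(4).tolist() for p in b])
z=lambda u,v:(180+(u+.5)/3.6-.5,125+(v+.5)/3.6-.5)
for nm,p,h in(('elbow',z(198,503),.015),('tip',z(197,558),.015),('shaft root',z(400,516),.015),('band front',z(403,516),.025),('rear end',z(614,528),.028)):
    print(nm,onz(T,*p,h).round(4))
print('C elbow(z)', [onz(C,*p,.015).round(4) for p in((304,289),(322,294),(335,230))])
print(tri(T,(322.8,167.3),C,(238.8,161.1)))
# knob head in scene zoom
zc=lambda u,v:(180+(u+.5)/4-.5,90+(v+.5)/4-.5)
for h in(.055,.058): print('head',onz(C,*zc(235,270),h).round(4))
m=redmask(T,70)[150:185,300:345]; print(np.argwhere(m)[:,::-1].mean(0)+[300,150], cv2.boundingRect(m))
for p in[(0.65,-.1,.042),(.65,-.1,.062),(.65,-.1,.022)]: print(proj(T,p),proj(C,p))
E
python3 -c "
import cv2
a=cv2.imread('pics/scene0.png')[170:310,270:390];cv2.imwrite('pics/rodz.png',cv2.resize(a,None,fx=4.2,fy=4.2,interpolation=2))"
```

```text
scene strip [[0.5843, -0.0402], [0.5895, -0.1878], [0.5796, -0.1848], [0.5752, -0.038]]
handle [[0.3442, -0.2974], [0.3361, -0.5068], [0.2273, -0.4752], [0.2453, -0.2761]]
top strip [[0.5827, -0.0371], [0.5868, -0.184], [0.576, -0.1839], [0.5719, -0.0373]]
handle [[0.4192, -0.0427], [0.4341, -0.0434], [0.4292, -0.1602], [0.4143, -0.1592]]
elbow [0.4321 0.0963 0.015 ]
tip [0.3983 0.0955 0.015 ]
shaft root [ 0.4271 -0.0299  0.015 ]
band front [ 0.4271 -0.0314  0.025 ]
rear end [ 0.4229 -0.1616  0.028 ]
C elbow(z) [array([0.4303, 0.1007, 0.015 ]), array([0.3988, 0.0969, 0.015 ]), array([ 0.426 , -0.0386,  0.015 ])]
(array([ 0.65418673, -0.09627246,  0.04502992]), np.float64(0.0007591125399714474))
head [ 0.6554 -0.0972  0.055 ]
head [ 0.654  -0.0947  0.058 ]
[322.27272727 167.51515152] (20, 14, 6, 8)
(np.float64(324.22370949039015), np.float64(169.3120704151153)) (np.float64(241.7878079111598), np.float64(161.6045504878844))
(np.float64(325.2963935108222), np.float64(167.1494443009474)) (np.float64(241.29046633045382), np.float64(154.54690746076298))
(np.float64(323.19687457858265), np.float64(171.38226066025368)) (np.float64(242.2704004452365), np.float64(168.45289368941675))
```

View pics/rodz.png

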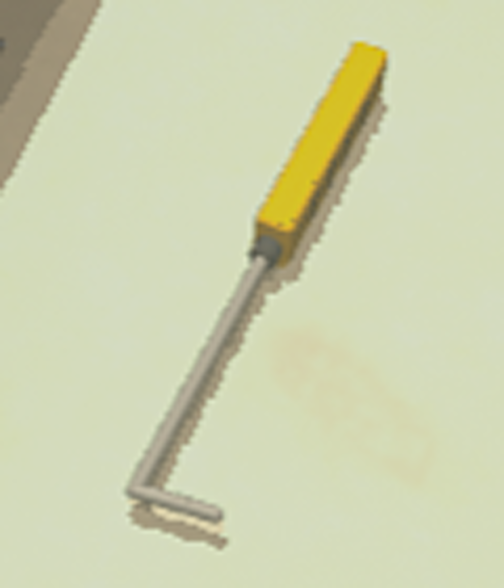

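```bash
cat > plan.py <<'E'
from h import *
from scipy.spatial.transform import Rotation as Ro
import sys
# usage: plan x y z headingdeg (heading of tool x)
o=get_obs(); R=np.array(o['ee_rot']);p=np.array(o['tcp_pos'])
print('t',o['t'],'p',p.round(4),'head',np.degrees(np.arctan2(R[1,0],R[0,0])).round(2),'tilt',np.degrees(np.arccos(-R[2,2])).round(2),'gap',round(o['finger_gap'],3),'F',np.round(o['force'],1),'j',np.round(o['joint_pos'],2))
if len(sys.argv)>4:
    x,y,z,h=map(float,sys.argv[1:5]); a=np.radians(h)
    Rt=np.array([[np.cos(a),np.sin(a),0],[np.sin(a),-np.cos(a),0],[0,0,-1]])
    print('shift mm',(R.T@(np.array([x,y,z])-p)*1000).round(1),'turn',np.degrees(Ro.from_matrix(R.T@Rt).as_rotvec()).round(2))
E
python3 plan.py .4254 -.079 .12 87.8
```

```text
t 0.1 p [ 0.1656 -0.5761  0.2219] head 16.03 tilt 0.09 gap 1.002 F [-0.3  0.1 -0.4] j [-1.41  0.36  1.51 -0.    1.27 -0.12]
shift mm [ 387.  -405.8  102.6] turn [-7.000e-02 -7.000e-02 -7.177e+01]
```

Emit:
jog_arm([
  [[0.17,-0.178,0.02],[0,0,-36],50],
  [[0.17,-0.178,0.02],[0,0,-36],50],
  [[0.17,-0.178,0.02],[0,0,-36],50],
  [[0.17,-0.178,0.02],[0,0,-36],50],
  [[0.17,-0.178,0.02],[0,0,-36],50],
])

```text
t: 0.6
tcp_pos: [0.2802, -0.3563, 0.2022]
ee_rot: [[0.612, 0.791, -0.0], [0.791, -0.612, 0.001], [0.001, -0.001, -1.0]]
force: [0.7, -1.0, -0.1]
finger_gap: 0.583
```

```bash
python3 plan.py .4254 -.079 .12 87.8
```

```text
t 0.6 p [ 0.2802 -0.3563  0.2022] head 52.27 tilt 0.05 gap 0.583 F [ 0.7 -1.  -0.1] j [-1.06  0.17  1.84  0.    1.13 -0.4 ]
shift mm [308.1 -54.8  82.4] turn [-3.000e-02 -5.000e-02 -3.553e+01]
```

Emit:
jog_arm([
  [[0.2,-0.035,0.05],[0,0,-35.5],50],
  [[0.2,-0.035,0.05],[0,0,-35.5],50],
  [[0.2,-0.035,0.05],[0,0,-35.5],50],
  [[0.2,-0.035,0.05],[0,0,-35.5],50],
  [[0.2,-0.035,0.05],[0,0,-35.5],50],
])

```text
t: 1.1
tcp_pos: [0.3752, -0.1746, 0.1513]
ee_rot: [[0.035, 0.999, -0.002], [0.999, -0.035, 0.003], [0.003, -0.002, -1.0]]
force: [0.1, -0.7, -0.2]
finger_gap: 0.501
```

```bash
python3 plan.py .4254 -.079 .06 87.8
```

```text
t 1.1 p [ 0.3752 -0.1746  0.1513] head 87.99 tilt 0.23 gap 0.501 F [ 0.1 -0.7 -0.2] j [-0.6   0.18  1.98  0.    0.98 -0.57]
shift mm [97.  47.  91.5] turn [-0.14 -0.18  0.19]
```

Emit:
jog_arm([
  [[0.097,0.047,0.092],[0,0,0],50],
  [[0.097,0.047,0.092],[0,0,0],50],
  [[0.097,0.047,0.092],[0,0,0],50],
  [[0.097,0.047,0.092],[0,0,0],50],
  [[0.097,0.047,0.092],[0,0,0],50],
])

```text
t: 1.6
tcp_pos: [0.4262, -0.0847, 0.0603]
ee_rot: [[0.042, 0.999, -0.002], [0.999, -0.042, 0.0], [0.0, -0.002, -1.0]]
force: [0.3, -1.2, 0.5]
finger_gap: 0.503
```

```bash
python3 plan.py .4254 -.079 .004 87.8; python3 -c "
from h import *
s=grab('scene','s1');t=grab('top','t1')
a=np.hstack([cv2.resize(s['color'][130:320,240:420],None,fx=2.2,fy=2.2),cv2.resize(t['color'][200:390,190:370],None,fx=2.2,fy=2.2)]);cv2.imwrite('pics/c1.png',a[:,:,::-1])"
```

```text
t 1.6 p [ 0.4262 -0.0847  0.0603] head 87.58 tilt 0.1 gap 0.503 F [ 0.3 -1.2  0.5] j [-0.36  0.37  2.03 -0.    0.74 -0.31]
shift mm [ 5.6 -0.9 56.3] turn [-0.1  -0.01 -0.22]
```

View pics/c1.png

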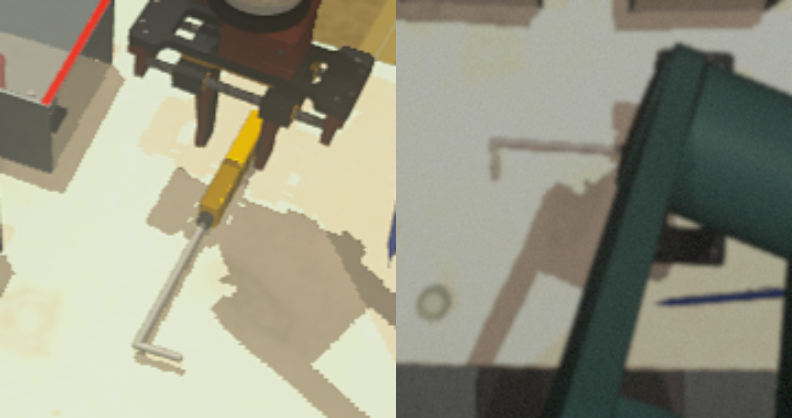

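The handle lies between the open jaws, with the hook at the lower left of the crop (about (145,350)). I'm lowering onto it and closing.

Emit:
jog_arm([
  [[0.006,-0.001,0.03],[0,0,0],50],
  [[0.006,-0.001,0.056],[0,0,0],50],
  [[0.006,-0.001,0.056],[0,0,0],50],
  [[0.006,-0.001,0.056],[0,0,0],0],
  [[0.006,-0.001,0.056],[0,0,0],0],
])

```text
t: 2.2
tcp_pos: [0.4267, -0.0795, 0.006]
ee_rot: [[0.044, 0.999, 0.002], [0.999, -0.044, -0.001], [-0.001, 0.002, -1.0]]
force: [-0.3, 0.0, -0.1]
finger_gap: 0.357
```

Emit:
jog_arm([
  [[0,0,0],[0,0,0],0],
  [[0,0,0],[0,0,0],0],
  [[0,0,0],[0,0,0],0],
  [[0,0,0],[0,0,0],0],
])

```text
t: 2.6
tcp_pos: [0.4268, -0.079, 0.0058]
ee_rot: [[0.043, 0.999, 0.002], [0.999, -0.043, -0.001], [-0.001, 0.002, -1.0]]
force: [-1.1, -1.3, 10.5]
finger_gap: 0.205
```

```bash
python3 plan.py .4 -.15 .031 1.7
```

```text
t 2.6 p [ 0.4268 -0.079   0.0058] head 87.56 tilt 0.15 gap 0.205 F [-1.1 -1.3 10.5] j [-0.34  0.48  2.08 -0.    0.59 -0.3 ]
shift mm [-72.1 -23.7 -25.2] turn [ 1.500e-01 -6.000e-02  8.586e+01]
```

Emit:
jog_arm([
  [[0,0,-0.03],[0,0,0],0],
  [[0,0,-0.06],[0,0,0],0],
  [[-0.03,-0.02,-0.06],[0,0,0],0],
  [[-0.075,-0.054,-0.06],[0,0,0],0],
  [[-0.075,-0.054,-0.06],[0,0,0],0],
])

```text
t: 3.1
tcp_pos: [0.366, -0.1533, 0.0651]
ee_rot: [[0.046, 0.999, -0.001], [0.999, -0.046, -0.001], [-0.001, -0.001, -1.0]]
force: [-0.2, 0.7, -2.3]
finger_gap: 0.202
```

```bash
python3 plan.py .37 -.1545 .06 1.7; python3 -c "
from h import *
s=grab('scene','s2');t=grab('top','t2')
a=np.hstack([cv2.resize(s['color'][100:320,200:420],None,fx=1.8,fy=1.8),cv2.resize(t['color'][130:350,190:410],None,fx=1.8,fy=1.8)]);cv2.imwrite('pics/c2.png',a[:,:,::-1])"
```

```text
t 3.1 p [ 0.366  -0.1533  0.0651] head 87.37 tilt 0.06 gap 0.202 F [-0.2  0.7 -2.3] j [-0.57  0.32  2.11 -0.    0.72 -0.52]
shift mm [-1.   4.1  5.1] turn [-1.000e-02  6.000e-02  8.567e+01]
```

View pics/c2.png

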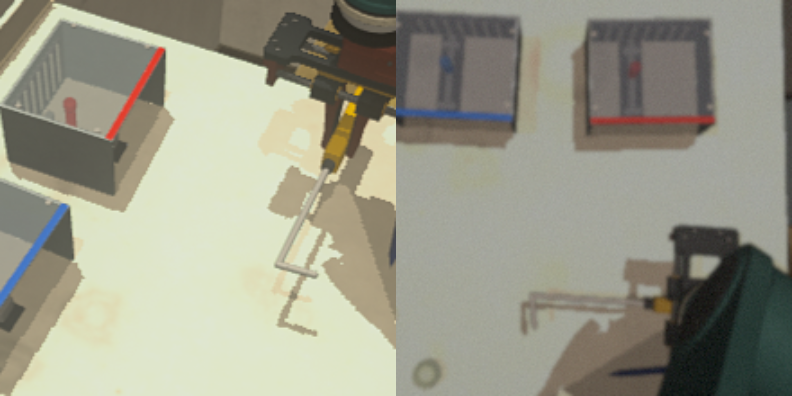

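The rod is held and off the bench, with its elbow at about (280,265) in the crop. Next I'm turning it to point at the box.

Emit:
jog_arm([
  [[0,0.004,0],[0,0,42.8],0],
  [[0,0.004,0],[0,0,42.8],0],
  [[0,0.004,0],[0,0,42.8],0],
  [[0,0.004,0],[0,0,42.8],0],
  [[0,0.004,0],[0,0,42.8],0],
])

```text
t: 3.7
tcp_pos: [0.3735, -0.1501, 0.0647]
ee_rot: [[0.714, 0.7, 0.0], [0.7, -0.714, 0.0], [0.0, -0.0, -1.0]]
force: [0.7, 0.2, -2.2]
finger_gap: 0.204
```

Emit:
jog_arm([
  [[0,0,0],[0,0,42.8],0],
  [[0,0,0],[0,0,42.8],0],
  [[0,0,0],[0,0,42.8],0],
  [[0,0,0],[0,0,42.8],0],
  [[0,0,0],[0,0,42.8],0],
])

```text
t: 4.2
tcp_pos: [0.3736, -0.1501, 0.0647]
ee_rot: [[1.0, 0.029, 0.0], [0.029, -1.0, 0.0], [0.0, -0.0, -1.0]]
force: [0.9, -0.1, -1.6]
finger_gap: 0.204
```

```bash
python3 plan.py .37 -.1545 .033 1.7
```

```text
t 4.2 p [ 0.3736 -0.1501  0.0647] head 1.67 tilt 0.03 gap 0.204 F [ 0.9 -0.1 -1.6] j [-0.55  0.32  2.1   0.    0.72  0.99]
shift mm [-3.7  4.3 31.7] turn [-0.02 -0.02 -0.03]
```

Emit:
jog_arm([
  [[-0.003,0.004,0.031],[0,0,0],0],
  [[-0.003,0.004,0.031],[0,0,0],0],
  [[-0.003,0.004,0.031],[0,0,0],0],
])

```text
t: 4.5
tcp_pos: [0.3695, -0.1541, 0.0335]
ee_rot: [[0.999, 0.035, -0.002], [0.035, -0.999, 0.002], [-0.002, -0.002, -1.0]]
force: [-0.0, -0.2, -1.6]
finger_gap: 0.204
```

```bash
python3 plan.py .37 -.1545 .033 1.7; python3 -c "
from h import *
s=grab('scene','s3');t=grab('top','t3')
a=np.hstack([cv2.resize(s['color'][110:250,200:340],None,fx=2.8,fy=2.8,interpolation=2),cv2.resize(t['color'][130:270,270:410],None,fx=2.8,fy=2.8,interpolation=2)]);cv2.imwrite('pics/c3.png',a[:,:,::-1])
c=np.cos(np.radians(1.7));sn=np.sin(np.radians(1.7))
g=np.array(get_obs()['tcp_pos'])
for d in((177,0),(172,34)):
  X=[g[0]+(d[0]*c-d[1]*sn)/1e3,g[1]+(d[0]*sn+d[1]*c)/1e3,.042]; print(X,proj(s,X),proj(t,X))"
```

```text
t 4.5 p [ 0.3695 -0.1541  0.0335] head 2.01 tilt 0.14 gap 0.204 F [-0.  -0.2 -1.6] j [-0.57  0.39  2.13  0.    0.63  0.97]
shift mm [0.5 0.4 0.5] turn [-0.09  0.11  0.31]
[np.float64(0.547239254832911), np.float64(-0.14968957317658127), 0.042] (np.float64(298.89039522165433), np.float64(160.83645868490407)) (np.float64(346.01017156654586), np.float64(214.85365661043502))
[np.float64(0.5412328032334203), np.float64(-0.11585286915294778), 0.042] (np.float64(294.9620377949975), np.float64(173.118532076899)) (np.float64(330.8646510573892), np.float64(217.12882373276827))
```

View pics/c3.png

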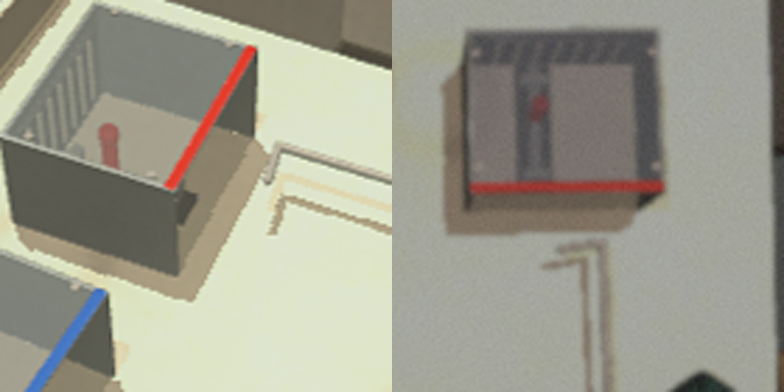

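```bash
python3 -c "
from meas import *
s=dict(np.load('pics/s3.npz'));t=dict(np.load('pics/t3.npz'))
print('elbow',tri(s,(299.0,161.9),t,(345.2,216.9)));print('tip',tri(s,(295.7,174.5),t,(329.8,218.6)))
print('knob',tri(s,(238.8,161.1),t,(322.6,167.3)))
for nm,q in(('s',s),('t',t)):
  print([ (c,st) for st,c,_ in comps(redmask(q,90))])
"
```

```text
elbow (array([ 0.54422445, -0.14742717,  0.04201927]), np.float64(0.003385744838997824))
tip (array([ 0.53824545, -0.113452  ,  0.04166816]), np.float64(0.0006906313556931422))
knob (array([ 0.65396144, -0.09576995,  0.0456242 ]), np.float64(0.0006351262633502347))
[([274.6, 151.7], [258, 126, 34, 52, 273]), ([381.2, 133.6], [377, 128, 14, 11, 46]), ([238.8, 161.1], [236, 154, 6, 16, 73])]
[([322.6, 167.1], [321, 165, 4, 5, 15]), ([332.4, 196.5], [297, 194, 70, 6, 311]), ([344.2, 288.6], [340, 285, 11, 10, 68])]
```

Emit:
jog_arm([
  [[0.01,0.007,0],[0,0,0.3],0],
  [[0.04,0.007,0],[0,0,0.3],0],
  [[0.07,0.007,0],[0,0,0.3],0],
  [[0.1,0.007,0],[0,0,0.3],0],
  [[0.1,0.007,0],[0,0,0.3],0],
])

```text
t: 5.1
tcp_pos: [0.4768, -0.161, 0.0352]
ee_rot: [[1.0, 0.029, 0.008], [0.029, -1.0, -0.003], [0.008, 0.004, -1.0]]
force: [0.1, -1.4, -1.0]
finger_gap: 0.204
```

```bash
cat > look.py <<'E'
from h import *
import sys
n=sys.argv[1]
s=grab('scene','s'+n);t=grab('top','t'+n)
a=np.hstack([cv2.resize(s['color'][110:220,195:305],None,fx=3.6,fy=3.6,interpolation=2),cv2.resize(t['color'][130:240,280:390],None,fx=3.6,fy=3.6,interpolation=2)]);cv2.imwrite(f'pics/c{n}.png',a[:,:,::-1])
E
python3 look.py 4;python3 plan.py .5035 -.1545 .033 1.7
```

```text
t 5.2 p [ 0.4712 -0.1593  0.0342] head 1.68 tilt 0.07 gap 0.2 F [-0.6  0.8 -1.6] j [-0.47  0.48  1.92  0.    0.75  1.08]
shift mm [32.5 -3.9  1.2] turn [ 0.03 -0.07 -0.02]
```

View pics/c4.png

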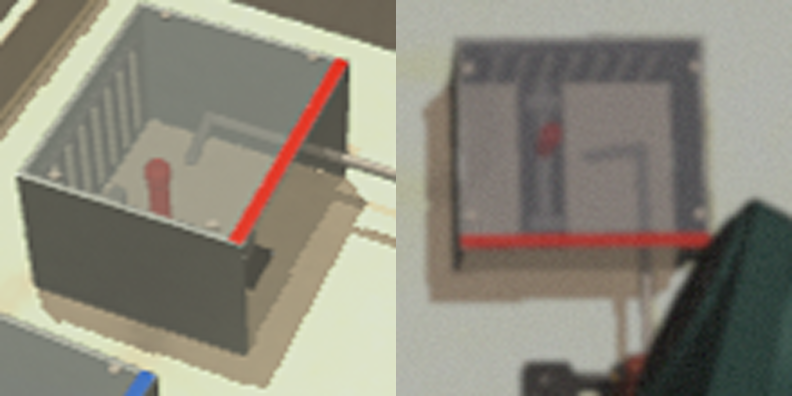

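The hook is inside the box, clear to the right of the red knob: tip at about (585,157), knob at about (547,138) in the top crop. I'm going deeper slowly, then left.

Emit:
jog_arm([
  [[0.01,0,0],[0,0,0],0],
  [[0.02,0,0],[0,0,0],0],
  [[0.027,0,0],[0,0,0],0],
  [[0.031,0,0],[0,0,0],0],
  [[0.031,0,0],[0,0,0],0],
])

```text
t: 5.7
tcp_pos: [0.5016, -0.1583, 0.0337]
ee_rot: [[1.0, 0.029, 0.001], [0.029, -1.0, -0.0], [0.001, 0.0, -1.0]]
force: [-0.8, -0.3, -1.6]
finger_gap: 0.2
```

```bash
python3 look.py 5;python3 plan.py .5035 -.1545 .033 1.7
```

```text
t 5.8 p [ 0.5005 -0.158   0.0335] head 1.64 tilt 0.04 gap 0.201 F [-0.1  0.5 -1.5] j [-0.44  0.5   1.86  0.    0.78  1.1 ]
shift mm [ 3.  -3.4  0.5] turn [-0.02  0.03 -0.06]
```

View pics/c5.png

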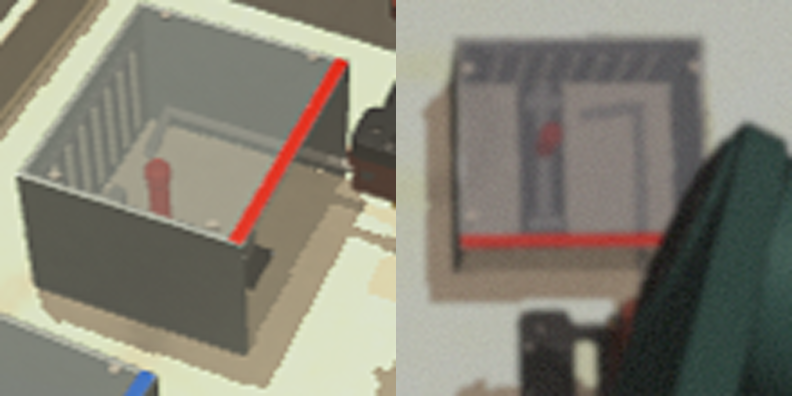

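Emit:
jog_arm([
  [[0.002,-0.01,0],[0,0,0],0],
  [[0.002,-0.02,0],[0,0,0],0],
  [[0.002,-0.03,0],[0,0,0],0],
  [[0.002,-0.037,0],[0,0,0],0],
  [[0.002,-0.037,0],[0,0,0],0],
])

```text
t: 6.3
tcp_pos: [0.5013, -0.1196, 0.0336]
ee_rot: [[1.0, 0.03, -0.001], [0.03, -1.0, 0.001], [-0.001, -0.001, -1.0]]
force: [-0.4, 0.3, -1.4]
finger_gap: 0.203
```

```bash
python3 look.py 6;python3 plan.py .46 -.1215 .033 1.7
```

```text
t 6.4 p [ 0.5019 -0.1208  0.0337] head 1.68 tilt 0.01 gap 0.203 F [ 0.1 -0.2 -2. ] j [-0.37  0.49  1.88 -0.    0.77  1.17]
shift mm [-41.9  -0.5   0.7] turn [ 0.01 -0.01 -0.02]
```

View pics/c6.png

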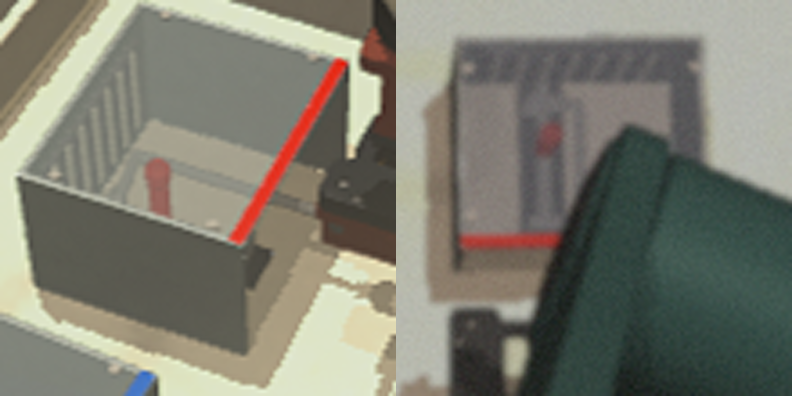

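The hook arm is now behind the red knob. I'm pulling towards the front.

Emit:
jog_arm([
  [[-0.006,0,0],[0,0,0],0],
  [[-0.012,0,0],[0,0,0],0],
  [[-0.018,0,0],[0,0,0],0],
  [[-0.024,0,0],[0,0,0],0],
  [[-0.03,0,0],[0,0,0],0],
])

```text
t: 6.9
tcp_pos: [0.4715, -0.1222, 0.0338]
ee_rot: [[1.0, 0.028, 0.0], [0.028, -1.0, -0.0], [0.0, 0.0, -1.0]]
force: [2.3, -0.1, -1.0]
finger_gap: 0.203
```

Emit:
jog_arm([
  [[-0.004,0,0],[0,0,0],0],
  [[-0.008,0,0],[0,0,0],0],
  [[-0.012,0,0],[0,0,0],0],
  [[-0.012,0,0],[0,0,0],0],
])

```text
t: 7.3
tcp_pos: [0.459, -0.1221, 0.0336]
ee_rot: [[1.0, 0.028, -0.001], [0.028, -1.0, 0.0], [-0.001, -0.0, -1.0]]
force: [-1.0, 0.7, -0.8]
finger_gap: 0.201
```

```bash
python3 look.py 7;python3 plan.py .455 -.1215 .033 1.7; python3 -c "
from meas import *
for q in('s7','t7'):
  s=dict(np.load(f'pics/{q}.npz'));print([ (c,st) for st,c,_ in comps(redmask(s,90))])"
```

```text
t 7.4 p [ 0.4592 -0.122   0.0336] head 1.64 tilt 0.07 gap 0.202 F [-0.7  0.4 -0.9] j [-0.41  0.46  1.97  0.    0.72  1.14]
shift mm [-4.2 -0.6  0.6] turn [-0.03  0.06 -0.06]
[([324.4, 130.3], [319, 124, 17, 12, 63]), ([274.6, 151.8], [258, 126, 34, 52, 274]), ([351.0, 137.4], [342, 136, 16, 5, 33]), ([253.5, 164.1], [251, 159, 6, 12, 57])]
[([322.8, 181.3], [321, 179, 5, 5, 15]), ([331.9, 196.4], [297, 194, 70, 6, 298])]
```

View pics/c7.png

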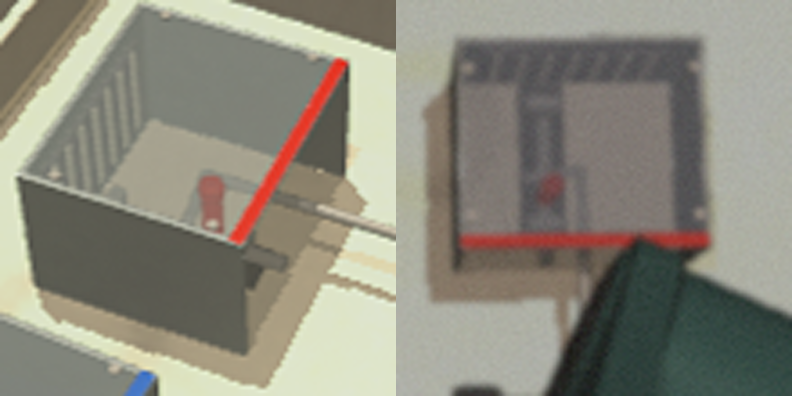

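The red knob has moved about 14 px, roughly 30 mm. I'm continuing gently to the stop.

Emit:
jog_arm([
  [[-0.002,0,0],[0,0,0],0],
  [[-0.004,0,0],[0,0,0],0],
  [[-0.004,0,0],[0,0,0],0],
])

```text
t: 7.7
tcp_pos: [0.4582, -0.1228, 0.034]
ee_rot: [[1.0, 0.028, 0.004], [0.028, -1.0, -0.001], [0.004, 0.001, -1.0]]
force: [5.6, 2.0, -4.4]
finger_gap: 0.204
```

Emit:
jog_arm([
  [[-0.002,0,0],[0,0,0],0],
  [[-0.002,0,0],[0,0,0],0],
  [[-0.002,0,0],[0,0,0],0],
])

```text
t: 8.0
tcp_pos: [0.458, -0.1232, 0.0344]
ee_rot: [[1.0, 0.028, 0.007], [0.029, -1.0, -0.002], [0.007, 0.002, -1.0]]
force: [9.4, 2.2, -4.0]
finger_gap: 0.201
```

Emit:
jog_arm([
  [[-0.002,0,0],[0,0,0],0],
  [[-0.002,0,0],[0,0,0],0],
  [[-0.002,0,0],[0,0,0],0],
])

```text
t: 8.3
tcp_pos: [0.4578, -0.1238, 0.0348]
ee_rot: [[1.0, 0.028, 0.01], [0.028, -1.0, -0.003], [0.01, 0.003, -1.0]]
force: [12.6, 4.5, -4.1]
finger_gap: 0.204
```

```bash
python3 look.py 8;python3 plan.py .455 -.1215 .033 1.7; python3 -c "
from meas import *
S=[dict(np.load(f'pics/{q}.npz')) for q in('s8','t8')]
for s in S:print([ (c,st) for st,c,_ in comps(redmask(s,90))])
print(onz(S[0],253.5,159.5,.062),onz(dict(np.load('pics/s3.npz')),238.8,154.5,.062))
print(onz(S[1],322.8,181.5,.055)-onz(S[1],322.6,167.2,.055))"
```

```text
t 8.4 p [ 0.4577 -0.1237  0.0348] head 1.63 tilt 0.6 gap 0.204 F [12.5  3.9 -4. ] j [-0.41  0.45  1.98  0.    0.71  1.13]
shift mm [-2.7 -2.3  1.8] turn [ 0.16 -0.58 -0.07]
[([325.5, 129.2], [321, 124, 13, 10, 51]), ([274.6, 151.7], [258, 126, 34, 52, 273]), ([339.9, 135.5], [335, 134, 10, 4, 11]), ([357.1, 136.1], [354, 135, 7, 3, 9]), ([253.8, 164.7], [251, 159, 6, 15, 65])]
[([322.7, 181.6], [321, 180, 4, 4, 14]), ([332.5, 196.4], [297, 194, 70, 6, 309])]
[ 0.6222528  -0.09794522  0.062     ] [ 0.65450581 -0.09806473  0.062     ]
[-3.25970074e-02 -7.72386499e-04  2.22044605e-16]
```

View pics/c8.png

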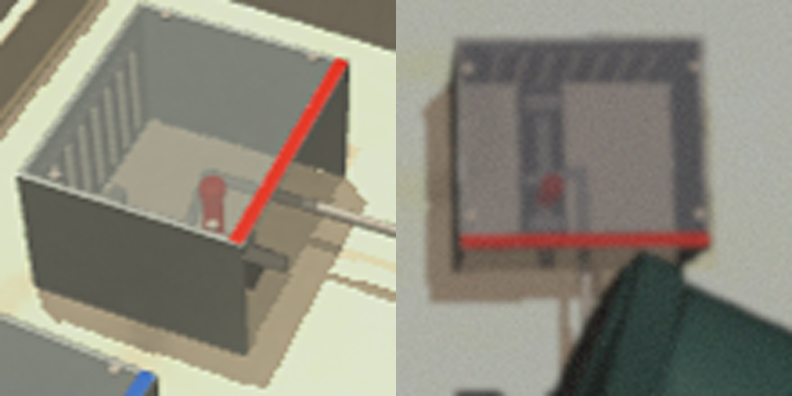

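The bolt is at its stop: the force rose to 12.5 N with no further motion, and the knob travelled about 32.5 mm from its start position. I'm unhooking now: forward, then right, then out.

Emit:
jog_arm([
  [[0.006,0,0],[0,0,0],0],
  [[0.012,0,0],[0,0,0],0],
  [[0.017,0,0],[0,0,0],0],
  [[0.017,0,0],[0,0,0],0],
])

```text
t: 8.8
tcp_pos: [0.4693, -0.122, 0.0335]
ee_rot: [[1.0, 0.029, -0.0], [0.029, -1.0, 0.0], [-0.0, -0.0, -1.0]]
force: [-0.1, -0.4, -1.0]
finger_gap: 0.204
```

Emit:
jog_arm([
  [[0,0.01,0],[0,0,0],0],
  [[0,0.02,0],[0,0,0],0],
  [[0,0.03,0],[0,0,0],0],
  [[0,0.038,0],[0,0,0],0],
  [[0,0.038,0],[0,0,0],0],
])

```text
t: 9.3
tcp_pos: [0.4703, -0.1616, 0.0337]
ee_rot: [[1.0, 0.027, 0.001], [0.027, -1.0, -0.0], [0.001, 0.0, -1.0]]
force: [-0.2, -0.5, -1.3]
finger_gap: 0.205
```

```bash
python3 look.py 9;python3 plan.py .37 -.163 .033 1.7
```

```text
t 9.4 p [ 0.4697 -0.1603  0.0336] head 1.57 tilt 0.02 gap 0.204 F [-0.8 -0.1 -1.4] j [-0.47  0.48  1.92  0.    0.75  1.07]
shift mm [-99.8  -0.    0.7] turn [-0.02  0.01 -0.13]
```

View pics/c9.png

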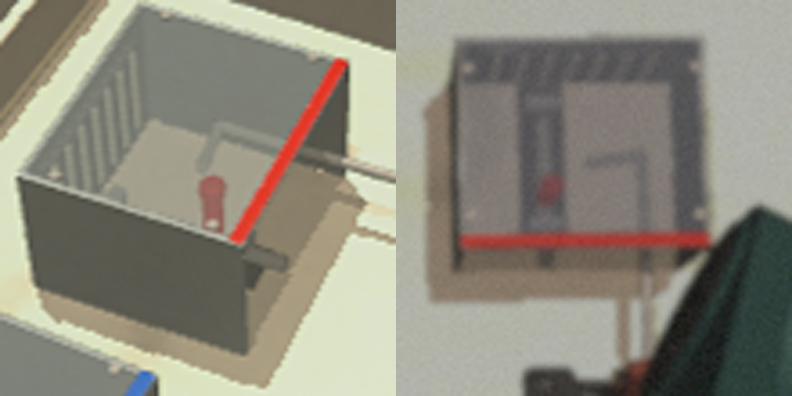

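Emit:
jog_arm([
  [[-0.02,0.002,0],[0,0,0],0],
  [[-0.045,0.002,0],[0,0,0],0],
  [[-0.07,0.002,0],[0,0,0],0],
  [[-0.092,0.002,0],[0,0,0],0],
  [[-0.1,0.002,0],[0,0,0],0],
])

```text
t: 9.9
tcp_pos: [0.3673, -0.1635, 0.0335]
ee_rot: [[1.0, 0.028, -0.003], [0.028, -1.0, 0.002], [-0.003, -0.002, -1.0]]
force: [1.4, 0.3, -2.9]
finger_gap: 0.201
```

Emit:
jog_arm([
  [[0,0,-0.01],[0,0,0],0],
  [[0,0,-0.02],[0,0,-8.5],0],
  [[0,0,-0.02],[0,0,-17],0],
  [[0,0,-0.02],[0,0,-25.5],0],
  [[0,0,-0.02],[0,0,-34],0],
])

```text
t: 10.4
tcp_pos: [0.3722, -0.1656, 0.0547]
ee_rot: [[0.809, 0.588, 0.003], [0.588, -0.809, -0.001], [0.001, 0.003, -1.0]]
force: [0.6, 0.8, -0.8]
finger_gap: 0.206
```

Emit:
jog_arm([
  [[0,0,0],[0,0,-42],0],
  [[0,0,0],[0,0,-42],0],
  [[0,0,0],[0,0,-42],0],
  [[0,0,0],[0,0,-42],0],
  [[0,0,0],[0,0,-42],0],
])

```text
t: 10.9
tcp_pos: [0.3721, -0.1655, 0.0546]
ee_rot: [[0.208, 0.978, 0.002], [0.978, -0.208, -0.001], [-0.001, 0.003, -1.0]]
force: [0.1, -0.6, -1.3]
finger_gap: 0.202
```

```bash
python3 plan.py .41 -.1 .007 80; python3 -c "
from h import *
s=grab('scene','s10');t=grab('top','t10')
a=np.hstack([cv2.resize(s['color'][100:320,200:420],None,fx=1.8,fy=1.8),cv2.resize(t['color'][130:350,190:410],None,fx=1.8,fy=1.8)]);cv2.imwrite('pics/c10.png',a[:,:,::-1])"
```

```text
t 10.9 p [ 0.3721 -0.1655  0.0546] head 78.0 tilt 0.15 gap 0.202 F [ 0.1 -0.6 -1.3] j [-0.59  0.35  2.1   0.    0.69 -0.38]
shift mm [72.  23.3 47.6] turn [ 0.14  0.04 -2.  ]
```

View pics/c10.png

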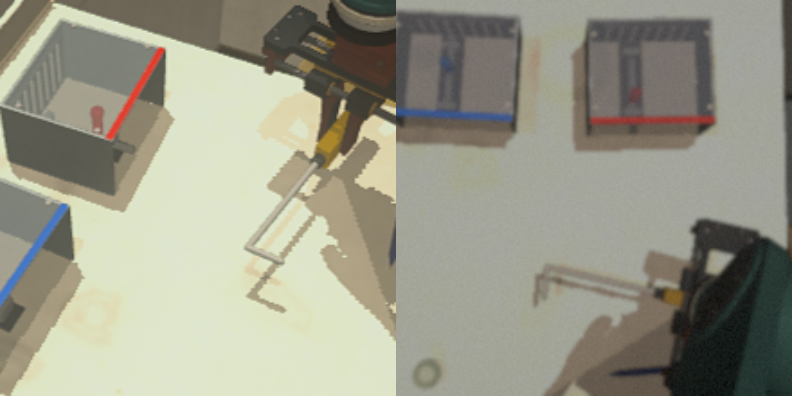

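Emit:
jog_arm([
  [[0.035,0.012,0],[0,0,-2],0],
  [[0.07,0.023,0.01],[0,0,-2],0],
  [[0.07,0.023,0.025],[0,0,-2],0],
  [[0.07,0.023,0.038],[0,0,-2],0],
  [[0.07,0.023,0.044],[0,0,-2],0],
])

```text
t: 11.5
tcp_pos: [0.4085, -0.101, 0.0093]
ee_rot: [[0.182, 0.983, 0.0], [0.983, -0.182, 0.0], [0.0, 0.0, -1.0]]
force: [-0.6, 0.6, -1.2]
finger_gap: 0.205
```

Emit:
jog_arm([
  [[0,0,0.002],[0,0,0],0],
  [[0,0,0.004],[0,0,0],0],
  [[0,0,0.005],[0,0,0],0],
  [[0,0,0.005],[0,0,0],0],
])

```text
t: 11.9
tcp_pos: [0.408, -0.1018, 0.0057]
ee_rot: [[0.181, 0.983, 0.001], [0.983, -0.181, -0.0], [-0.0, 0.001, -1.0]]
force: [-1.0, 1.0, 8.6]
finger_gap: 0.203
```

```bash
python3 plan.py .41 -.1 .0058 80
```

```text
t 11.9 p [ 0.408  -0.1018  0.0057] head 79.55 tilt 0.08 gap 0.203 F [-1.   1.   8.6] j [-0.41  0.47  2.11  0.    0.57 -0.23]
shift mm [ 2.1  1.7 -0.1] turn [ 0.08  0.01 -0.45]
```

On the bench (8.6 N contact). Releasing and withdrawing upwards.

Emit:
jog_arm([
  [[0,0,0],[0,0,0],40],
  [[0,0,0],[0,0,0],50],
  [[0,0,0],[0,0,0],50],
  [[0,0,0],[0,0,0],50],
])

```text
t: 12.3
tcp_pos: [0.4076, -0.1015, 0.0047]
ee_rot: [[0.18, 0.984, 0.0], [0.984, -0.18, 0.0], [0.0, 0.0, -1.0]]
force: [-0.4, 0.5, -0.1]
finger_gap: 0.491
```

Emit:
jog_arm([
  [[0,0,-0.02],[0,0,0],50],
  [[0,0,-0.05],[0,0,0],50],
  [[0,0,-0.09],[0,0,0],50],
  [[0,0,-0.13],[0,0,0],50],
  [[0,0,-0.15],[0,0,0],50],
])

```text
t: 12.8
tcp_pos: [0.4087, -0.1019, 0.1576]
ee_rot: [[0.18, 0.984, 0.004], [0.984, -0.18, -0.001], [-0.001, 0.004, -1.0]]
force: [0.4, -0.5, -1.2]
finger_gap: 0.5
```

Emit:
jog_arm([
  [[-0.2,0,-0.02],[0,0,0],50],
  [[-0.2,0,-0.02],[0,0,0],50],
  [[-0.2,0,-0.02],[0,0,0],50],
  [[-0.2,0,-0.02],[0,0,0],50],
  [[-0.2,0,-0.02],[0,0,0],50],
])

```text
t: 13.3
tcp_pos: [0.3717, -0.3047, 0.1756]
ee_rot: [[0.185, 0.983, 0.002], [0.983, -0.185, -0.005], [-0.004, 0.003, -1.0]]
force: [1.0, 1.1, 0.2]
finger_gap: 0.502
```

```bash
python3 plan.py; python3 -c "
from meas import *
s=grab('scene','s11');t=grab('top','t11')
a=np.hstack([cv2.resize(s['color'][100:320,125:420],None,fx=1.5,fy=1.5),cv2.resize(t['color'][130:350,180:400],None,fx=1.5,fy=1.5)]);cv2.imwrite('pics/c11.png',a[:,:,::-1])
t0=dict(np.load('pics/top0.npz'))
for q in(t0,t):
  print([ (c,st) for st,c,_ in comps(redmask(q,90))]); print([ (c,st) for st,c,_ in comps(mask(q,(95,70,40),(130,255,255))) if 200<c[0]<240])
"
```

```text
t 13.3 p [ 0.3717 -0.3047  0.1756] head 79.35 tilt 0.31 gap 0.502 F [1.  1.1 0.2] j [-0.83  0.24  1.82 -0.    1.07 -0.64]
[([322.8, 167.3], [321, 165, 4, 6, 16]), ([332.6, 196.4], [297, 194, 70, 6, 306])]
[([217.2, 164.5], [215, 162, 5, 7, 21]), ([218.3, 193.2], [185, 190, 70, 8, 289])]
[([322.9, 181.1], [321, 179, 5, 5, 14]), ([332.1, 196.4], [297, 194, 70, 6, 307])]
[([204.3, 113.3], [202, 112, 6, 3, 10]), ([217.2, 164.5], [215, 162, 5, 7, 25]), ([218.6, 193.2], [185, 190, 70, 8, 287])]
```

View pics/c11.png

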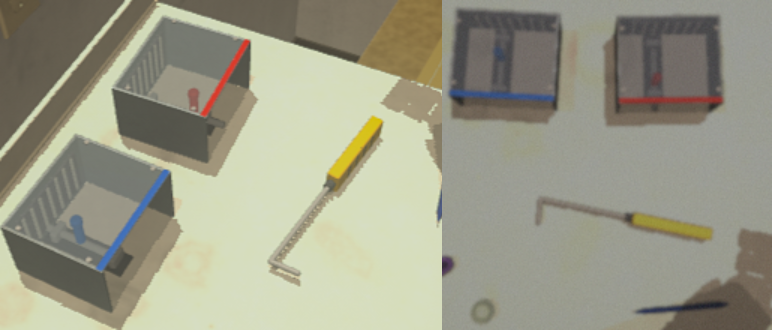

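```bash
python3 -c "
from meas import *
import glob
for n in ('7','8','9','10','11'):
  out=[]
  for q,(x0,x1,y0,y1) in(('s',(240,268,150,172)),('t',(312,334,172,190))):
    s=dict(np.load(f'pics/{q}{n}.npz')); c=s['color'][y0:y1,x0:x1].astype(float); w=np.clip(c[:,:,0]-(c[:,:,1]+c[:,:,2])/2-25,0,None)
    if q=='s': w[:, 22:]=0
    yy,xx=np.mgrid[y0:y1,x0:x1]; out+=[(w*xx).sum()/w.sum(),(w*yy).sum()/w.sum()]
  print(n,np.round(out,2))
"
```

```text
7 [253.64 164.42 322.92 181.32]
8 [253.86 164.46 322.93 181.43]
9 [253.82 164.44 322.86 181.42]
10 [253.82 164.44 322.92 181.41]
11 [253.83 164.42 322.96 181.3 ]
```

The red knob has not moved since it was held at the stop. The blue knob is unchanged, the rod lies flat and the arm is clear.

```bash
python3 -c "
from rig import finish_job
print(finish_job())"
```

```text
the job is handed in; nothing more can be done
None
```

The red bolt is pulled open to its stop, the blue bolt is still shut, and the rod is lying flat on the bench in front of the boxes. I handed the job in at about 13.5 s, with the gripper open and the arm clear of everything.

- **Red bolt:** At the stop, the force rose to 12.5 N with no further movement. The knob had moved about 32.5 mm from where it started, which fits the 35 mm travel given its start up to 4 mm from shut and camera error. Across the later pictures it stayed within about 0.15 px (under 0.5 mm) of where it stood at the stop.
- **Blue bolt:** Its knob was at the same pixel, (217.2, 164.5), before and after.
- **Rod:** The bench took about 8.6 N as I set it down, and both camera views show it lying flat.

No check failed. The one disagreement was the hook's measured position, about 3 mm off the prediction before it went into the box. I used the measured value.

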